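Load the water-filter cartridge and clamp it home

TASK

Fit the white filter cartridge into the water-filter unit on the worktop: lay it in the open cradle with its round neck in the notch, pointing at the hinge of the clamp. Then swing the clamp fully shut so that it presses the cartridge home, let go, and leave the other things on the worktop where they are.

Things in the scene. Friction and masses are not known exactly. Their poses are not given: they have to be found in the camera images.
- cartridge: White filter cartridge lying on the worktop, 0.22 kg (+-30 %). Flat-sided body 46 mm wide (its x, can be gripped across it), 100 mm long (its y), 50 mm high; a round neck 26 mm across sticks out 24 mm from the +y end, its axis 25 mm above the underside. Origin: centre of the body's underside; z up.
- cart_nose (a point): Centre of the end of the cartridge's neck, 74 mm along +y from the cartridge's origin and 25 mm above its underside.
- filter_unit: Grey water-filter unit fixed to the worktop; base plate 96 mm (x) by 206 mm (y from -75 to +131), 14 mm thick. Origin: on the worktop under the cradle's centre; z up. Cradle: open trough along y. Beyond its +y end a manifold (y 82 to 126 mm, 50 mm high) with hinge cheeks up to 96 mm. The cartridge goes in upright, axes parallel to the unit's, neck (+y) to +y.
- seat (a point): Centre of the cradle's floor, 24 mm above the worktop: the cartridge's origin comes here when laid in. Inside 51 mm (x) by 105 mm (y); walls up to 42 mm above the worktop, lips of the side walls slightly flared. The floor is sprung: it sinks up to 8 mm under 4.5 to 7 N; the shut clamp holds it about 7 mm down.
- port (a point): Where the neck's end belongs with the cartridge home: [0, 74, 42 mm] in the unit's frame. The cradle's +y end wall has a notch 30 mm wide for the neck; the -y end wall is plain, so a cartridge put in the wrong way round stays up on it.
- clamp (a joint): Clamp angle: 0 = shut (level above the cradle, at its stop), grows as it opens upward, 1.57 upright, more leans back away from the cradle; limit 1.95. Stiff hinge (0.6 N m): stays where left, also when shut on the cartridge. It meets the laid-in cartridge at about 0.07 rad; 5 to 6 N down on the handle shuts it.
- clamp_hinge (a point): Centre of the clamp's hinge, in the unit's frame at [0, 105, 82 mm]; the hinge's axis is parallel to the unit's x.
- clamp_handle (a point): Centre of the clamp's handle, a round black crossbar 16 mm across and 70 mm long parallel to the unit's x, 185 mm from the hinge at the end of a flat steel arm 24 mm wide and 10 mm thick. Shut, it lies at [0, -80, 82 mm] in the unit's frame.
- mug_plain: Striped white mug, 87x124x103 mm, bystander. Origin: centre of its underside.
- honey_jar: Honey jar with white lid, 58x62x99 mm, bystander. Origin: centre of its underside.
- spice_b: Spice jar with dark cap, 44x44x105 mm, bystander. Origin: centre of its underside.
- lemon_0: Lemon, 71x53x51 mm, bystander. Origin: centre of its underside.
There are look-alikes about, which are no part of the job. What is shaped like the filter_unit but blue is not meant.

How it is judged (in metres and radians):
On the way:
1. the cartridge lies in the cradle, neck in the notch, while the clamp is still open (horizontal distance between cartridge and seat below 0.006 m and angle between the y axis of cartridge and the y axis of filter_unit, either way round below 0.08 rad and distance between cart_nose and port below 0.015 m and z of cartridge in the frame of filter_unit below 0.028 m and value of joint clamp above 0.3 rad), for 0.2 s.
At the end, for the whole second after the job is handed in: Clamp within 0.035 rad of shut; cartridge at rest in the cradle, underside less than 20.5 mm above the worktop (24 when merely laid in), centred within 6 mm, parallel within 0.08 rad, level within 0.06 rad, neck end within 15 mm of the port; bystanders within 4 cm of their places (horizontal distance between cartridge and seat below 0.006 m and angle between the y axis of cartridge and the y axis of filter_unit, either way round below 0.08 rad and distance between cart_nose and port below 0.015 m and z of cartridge in the frame of filter_unit below 0.0205 m and value of joint clamp below 0.035 rad and angle between cartridge's own z axis and vertical below 0.06 rad and linear speed of cartridge below 0.02 m/s); the robot touches nothing.
It fails at once if the striped mug is pushed more than 4 cm from its place (distance of mug_plain from where it was at the start of the episode above 0.04 m).
It fails at once if the honey jar is pushed more than 4 cm from its place (distance of honey_jar from where it was at the start of the episode above 0.04 m).
It fails at once if the spice jar is pushed more than 4 cm from its place (distance of spice_b from where it was at the start of the episode above 0.04 m).
It fails at once if the lemon is pushed more than 4 cm from its place (distance of lemon_0 from where it was at the start of the episode above 0.04 m).
It also fails if it takes over 59 s, if anything falls off the work surface, if the arm or the gripper's body presses on something with over 40 N, if the wrist force passes 120 N, or if a joint passes its speed limit or range.

ROBOT

A 7-joint arm with a two-finger parallel gripper is mounted at the origin on the work surface; the furniture and walls round the work are solid. World frame = base frame: x ahead of the robot, y to its left, z up, the work surface at z = 0. Lengths are in mm, angles in rad, forces in N, time in s.
With the tool pointing down it reaches from about 400 to 850 mm from the base axis. Payload 10.4 kg.
Tool frame: the origin (TCP) lies at the very end of the fingers, on their centre line; the grasp point (between the pads) lies 19 mm behind it; z points along the fingers, y is the line along which they close (so a half turn about z gives the same grasp; the last joint's range is limited). The gripper opens to 85 mm and grips with 20 to 120 N. Pads are 22 mm wide; open, the fingers measure 114 mm over their backs; the gripper's body (76 mm by 85 mm) begins 54 mm behind the grasp point. The pads swing forward as they close: fully open they stand 13 mm farther back than shut.
Start: joints at [-1.342, 0.332, -0.065, 1.46, 0.022, 1.35, -0.088], TCP at [155.703, 605.316, 231.338] pointing down, gripper open.
Joint ranges: [-2.6, 2.6], [-0.5, 2.12], [-1.47, 1.34], [0.16, 2.42], [-1.27, 4.41], [0.06, 2.06], [-2.6, 2.6]. Speed limits (rad/s): [2.22, 2.22, 2.79, 2.79, 3.14, 3.14, 3.14].

INTERFACE

Orientations are given as a unit quaternion [x, y, z, w].
In Python, from plant import ctrl, eyes, order, finder gives the robot as it stands.
- The arm moves only by the tool drive_tool, never from a script. Its argument "motion" is a list of rows, each a list of 3 entries, a list of its own where there are three numbers: the shift along the tool's x, y, z as a fraction of full scale, then the turn, a rotation vector about the tool's x, y, z as a fraction of full scale, then the closure, from 0 (fully open) to 1 (shut). In form: [[[dx, dy, dz], [rx, ry, rz], hand], ...]. A call has 1 to 10 rows; each row is the pose to reach, as a shift and turn from the pose commanded when the call began, along the tool's axes at that moment; what a row does not reach only later rows make up. Full scale, the value 1, is 150 mm for a shift and 90 degrees for a turn. A row lasts 1/12 s, in which the tool goes at most 41.7 mm and 7.16 degrees, less where a joint would pass 70% of its speed; a pose out of reach is approached as far as the arm can. A call with a number of a shift or a turn outside -1 to 1 is refused whole. A call with a gripper value outside its range is refused whole. The fingers move at their own pace and stop on an object; "newtons" is the grip in N (left out, the last holds). Time passes only in rows, so rows that repeat a pose let the fingers close. It gives the time, the measured TCP pose, the force, the opening and the grip force at its end, in the units of the state.
- ctrl.state(): the state, without advancing time (a new reading comes with each control period).
- eyes.grab_frame(name): name is "scene" or "top" or "wrist"; returns (picture, depth): 480x640x3 uint8, blue, green, red; 480x640 float32, mm along the optical axis (not along the pixel's ray), 0 where there is no reading.
- eyes.calibration(name): a dict with "fx", "fy", "cx", "cy" (pixels), "world_from_camera" (4x4, takes a point from camera to world coordinates). Camera axes: x right, y up, looking along -z (the intrinsics and any distortion apply to the point x, -y, -z); pixel columns grow to the right and rows downward; lengths in mm; the calibration is good to about 2 mm. A picture is of the moment at which its call begins: read the wrist's pose just before it. calibration takes no time and is no camera call; for the wrist camera it gives the pose at the moment of the call.
- order.hand_in(): hands the job in; it is judged then, once.
Trained networks look in the newest picture that a camera, given by its name, has taken for a name from the list of things; names that differ only in an ending like _2 or _b are one class to them, and where a whole thing is asked for, a point or a joint stands for the part that bears it (a point fixed in the world has none). Each returns a list of dicts, best first, with "score" (0 to 1); they miss things now and then, are a little off and sometimes report something else, mostly with a low value. They report only what shows in the picture. A call takes as long as a camera call. They do not tell look-alikes from the thing itself.
- finder.boxes_of(target, camera): "xyz" ([x, y, z] in mm, in world coordinates, good to about 4 mm: the middle of the surface that is visible of it).
- finder.cut_out(target, camera): "pixels" (480x640 bool, what is visible of it).
The state is a dict: "time": time; "joint_positions": joint angles; "joint_vel": joint speeds; "effort": joint torques, N m; "position": TCP position; "eef_rot": TCP orientation; "force": force on the tool from outside, world axes, zero at the start; "moment": the same for the moment, N m; "width": finger opening in mm; "grasp_force": force on a finger pad.
Only numpy, scipy, OpenCV 4.12 (cv2) and the standard library are available. Lean on these libraries where they do the work, as an engineer would, in place of code of your own. Each camera call takes 0.05 s, during which the arm holds its last target. There are 200 camera calls.

## Working session

There is one attempt and no reset: what is moved stays moved. The work goes in short steps, Python scripts to look and compute and a tool call to move; the robot and the scene stay as the last step left them, time stands still between calls to the robot, and variables do not carry over. Pictures are saved under pics/ and viewed, at most 13 in all, crops included, and the job is handed in when it is done.

Besides the shell and the picture viewer there is one more tool, called after "Emit:" by a JSON object that holds its "method" and its "body". drive_tool: Moves the arm, as the interface text tells. Shift numbers are shares of 150 mm and turn numbers shares of 90 degrees, none past 1 either way. Its arguments: {"type":"object","properties":{"motion":{"type":"array"},"newtons":{"type":"number"}},"required":["motion"]}

```bash
mkdir -p pics
cat > h.py <<'E'
import numpy as np, cv2
from plant import ctrl, eyes, order, finder
def world(cam,depth,mask=None,cal=None):
    c=cal or eyes.calibration(cam); v,u=np.mgrid[0:480,0:640]
    d=depth; P=np.stack([(u-c["cx"])/c["fx"]*d,-(v-c["cy"])/c["fy"]*d,-d,np.ones_like(d)],-1)
    return (P@np.array(c["world_from_camera"]).T)[...,:3]
E
python3 - <<'E'
from h import *
a=[]
for n in("scene","top"):
    p,d=eyes.grab_frame(n); a.append(p); np.savez(f"{n}.npz",p=p,d=d,W=world(n,d))
    for t in("cartridge","filter_unit","clamp_handle","mug_plain","honey_jar","spice_b","lemon_0"):
        print(n,t,[(np.round(b["xyz"]).tolist(),round(b["score"],2)) for b in finder.boxes_of(t,n)][:4])
cv2.imwrite("pics/top.png",a[1]);cv2.imwrite("pics/scene.png",a[0])
print(ctrl.state())
E
```

```text
scene cartridge [([368.0, -271.0, 42.0], 0.88)]
scene filter_unit [([205.0, -332.0, 28.0], 0.91), ([446.0, 120.0, 37.0], 0.81), ([563.0, -107.0, 33.0], 0.6)]
scene clamp_handle [([452.0, 148.0, 192.0], 0.94), ([216.0, -354.0, 83.0], 0.82)]
scene mug_plain [([606.0, 227.0, 68.0], 0.88)]
scene honey_jar [([605.0, 31.0, 58.0], 0.97)]
scene spice_b [([435.0, -454.0, 67.0], 0.96)]
scene lemon_0 [([563.0, -109.0, 35.0], 0.6)]
top cartridge [([387.0, -238.0, 48.0], 0.74)]
top filter_unit [([457.0, 84.0, 23.0], 0.61), ([212.0, -315.0, 36.0], 0.61)]
top clamp_handle [([224.0, -338.0, 83.0], 0.88), ([449.0, 155.0, 232.0], 0.62)]
top mug_plain [([629.0, 261.0, 58.0], 0.79)]
top honey_jar [([612.0, 50.0, 99.0], 0.55)]
top spice_b [([446.0, -431.0, 105.0], 0.94)]
top lemon_0 [([570.0, -89.0, 46.0], 0.65)]
{'time': 0.8, 'joint_positions': array([-1.34157616,  0.33220555, -0.06467745,  1.4601151 ,  0.02157997,
        1.34986734, -0.08848386]), 'joint_vel': array([ 3.54175643e-04,  2.80797755e-05, -1.74425161e-03,  1.15715095e-03,
       -7.47853930e-04,  8.46877440e-04, -5.36998116e-04]), 'effort': array([ 1.33564904e-04, -6.25175142e+01,  4.92199394e-02, -3.91799712e+01,
        1.65976072e-02,  1.80835239e-03, -1.00054578e-06]), 'position': array([155.72413313, 605.3150064 , 231.3267795 ]), 'eef_rot': array([ 1.25580645e-01,  9.92083413e-01,  5.00717156e-05, -1.02289537e-05]), 'force': array([ 0.46283559, -0.39438815, -0.67666673]), 'moment': array([-0.02931952,  0.00055757,  0.01436527]), 'grasp_force': 0.0, 'width': 85.41927764497336}
```

View pics/top.png

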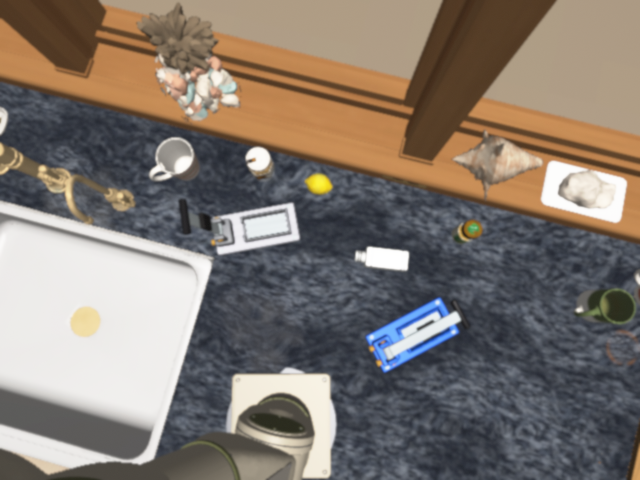

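View pics/scene.png

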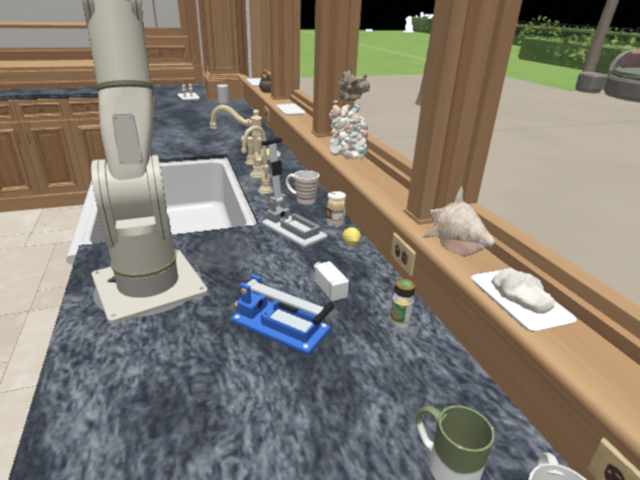

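The top picture shows the grey unit at about (265,225) with its clamp open and the handle at (190,215). The cartridge is at (387,259) with its neck to the left, and the blue decoy is at (415,333). The neck already points roughly the way the unit's hinge does.

```bash
cat >> h.py <<'E'
def rect(xy):
    r=cv2.minAreaRect(xy.astype(np.float32)); b=cv2.boxPoints(r)
    e=[b[1]-b[0],b[2]-b[1]]; l=max(e,key=np.linalg.norm); s=min(e,key=np.linalg.norm)
    l=l if l[1]>0 else -l
    return np.round(b.mean(0),1),np.round([np.linalg.norm(s),np.linalg.norm(l)],1),round(float(np.degrees(np.arctan2(l[1],l[0]))),2)
def near(W,c,r,z0,z1):
    m=(np.hypot(W[...,0]-c[0],W[...,1]-c[1])<r)&(W[...,2]>z0)&(W[...,2]<z1); return m
def clean(m):
    n,l,s,_=cv2.connectedComponentsWithStats(cv2.morphologyEx(m.astype(np.uint8),cv2.MORPH_OPEN,np.ones((2,2))))
    return l==1+np.argmax(s[1:,4])
def tool(dxyz,rot=None):
    from scipy.spatial.transform import Rotation as R
    q=ctrl.state()["eef_rot"]; return np.round(R.from_quat(q).inv().apply(dxyz)/150,3)
E
python3 - <<'E'
from h import *
z=np.load("top.npz");W=z["W"]
for nm,c,r,a,b in(("cart",(387,-238),90,40,60),("base",(457,84),150,6,70),("blue",(212,-315),150,6,70),("handle",(449,155),60,180,270),("uplow",(457,130),60,60,120)):
    m=near(W,c,r,a,b)
    if m.any():
        m=clean(m); print(nm,m.sum(),rect(W[m][:,:2]),np.median(W[m],0).round(),W[m].max(0).round())
for n in("scene",):
    W=np.load(n+".npz")["W"]; m=near(W,(452,148),70,170,300)
    print("scene handle",W[m].mean(0),W[m].max(0),W[m].min(0))
m=near(np.load("top.npz")["W"],(520,-300),700,-20,5); print("table z",np.median(np.load("top.npz")["W"][m][:,2]))
from scipy.spatial.transform import Rotation as R
print(R.from_quat(ctrl.state()["eef_rot"]).as_matrix().round(3))
c=eyes.calibration("wrist"); print(c)
E
```

```text
cart 814 (array([ 385.4, -259.8], dtype=float32), array([ 48.1, 109.5], dtype=float32), 86.79) [ 384. -255.   49.] [ 411. -205.   55.]
base 2921 (array([384.2,  44.7], dtype=float32), array([221.7, 272.3], dtype=float32), 16.21) [461.  55.  19.] [ 529.  172. 1118.]
blue 2408 (array([ 203.6, -266.6], dtype=float32), array([171.4, 328.8], dtype=float32), 91.67) [ 210. -309.   16.] [ 293. -100. 1118.]
handle 313 (array([453.2, 184.5], dtype=float32), array([37., 99.], dtype=float32), 84.13) [448. 150. 208.] [477. 232. 272.]
uplow 230 (array([449.6, 142.5], dtype=float32), array([28.5, 51.2], dtype=float32), 11.06) [449. 137.  89.] [477. 153. 118.]
scene handle [446.89977917 151.55257728 226.58948583] [480.76232709 170.83866167 274.62354663] [412.2662587  133.70254014 170.42405679]
table z -0.80982653444687
[[-0.968  0.249 -0.   ]
 [ 0.249  0.968  0.   ]
 [ 0.     0.    -1.   ]]
{'fx': 408.09181573752426, 'fy': 408.09181573752426, 'cx': 315.5842656966506, 'cy': 243.2555808797566, 'world_from_camera': array([[ 2.47762589e-01, -9.29232334e-01, -2.74118530e-01,
         8.53834253e+01],
       [ 9.68819886e-01,  2.38022087e-01,  6.88005426e-02,
         6.24026578e+02],
       [ 1.31457584e-03, -2.82617684e-01,  9.59231733e-01,
         3.74904720e+02],
       [ 0.00000000e+00,  0.00000000e+00,  0.00000000e+00,
         1.00000000e+00]])}
```

Emit:
{"method": "drive_tool", "body": {"motion": [[[-0.99,-0.64,-0.77],[0,0,0.45],0],[[-0.99,-0.64,-0.77],[0,0,0.45],0],[[-0.99,-0.64,-0.77],[0,0,0.45],0],[[-0.99,-0.64,-0.77],[0,0,0.45],0],[[-0.99,-0.64,-0.77],[0,0,0.45],0],[[-0.99,-0.64,-0.77],[0,0,0.45],0],[[-0.99,-0.64,-0.77],[0,0,0.45],0]]}}

```text
time: 1.38
position: [278.1, 474.1, 349.1]
eef_rot: [0.465, 0.885, 0.002, 0.0]
force: [-0.2, 0.4, -0.4]
width: 84.8
grasp_force: 0.0
```

Emit:
{"method": "drive_tool", "body": {"motion": [[[-0.99,-0.08,0],[0,0,0.38],0],[[-0.99,-0.08,0],[0,0,0.38],0],[[-0.99,-0.08,0],[0,0,0.38],0],[[-0.99,-0.08,0],[0,0,0.38],0],[[-0.99,-0.08,0],[0,0,0.38],0]]}}

```text
time: 1.8
position: [353.9, 342.7, 346.7]
eef_rot: [0.705, 0.709, -0.0, 0.0]
force: [0.5, -0.3, 1.5]
width: 85.6
grasp_force: 0.0
```

Emit:
{"method": "drive_tool", "body": {"motion": [[[-1,0.65,0],[0,0,0],0],[[-1,0.65,0],[0,0,0],0],[[-1,0.65,0],[0,0,0],0],[[-1,0.65,0],[0,0,0],0],[[-1,0.65,0],[0,0,0],0]]}}

```text
time: 2.22
position: [453.3, 193.4, 346.4]
eef_rot: [0.703, 0.712, -0.0, 0.001]
force: [-0.2, -1.3, -0.1]
width: 85.3
grasp_force: 0.0
```

Emit:
{"method": "drive_tool", "body": {"motion": [[[-1,0,0],[0,0,0],0],[[-1,0,0],[0,0,0],0],[[-1,0,0],[0,0,0],0],[[-1,0,0],[0,0,0],0],[[-1,0,0],[0,0,0],0],[[-1,0,0],[0,0,0],0]]}}

```text
time: 2.72
position: [453.0, 48.3, 346.4]
eef_rot: [0.701, 0.713, 0.0, -0.0]
force: [0.2, 0.4, -0.5]
width: 85.3
grasp_force: 0.0
```

Run:
```python
from h import *
p,d=eyes.grab_frame("wrist"); W=world("wrist",d); np.savez("w1.npz",p=p,d=d,W=W)
cv2.imwrite("pics/w1.png",p); print(ctrl.state()["position"])
m=clean(near(W,(455,70),160,8,20)); print("base",m.sum(),rect(W[m][:,:2]),np.median(W[m],0))
m=clean(near(W,(455,70),160,36,48)); print("walls",m.sum(),rect(W[m][:,:2]))
m=clean(near(W,(450,140),90,200,300)); print("up",m.sum(),rect(W[m][:,:2]),np.median(W[m],0))
```

```text
[452.93186681  49.68674148 346.33461641]
base 6046 (array([467.4,  66.3], dtype=float32), array([ 97.1, 209.7], dtype=float32), 100.73) [462.88873484  97.71416023  14.75012612]
walls 1540 (array([471. ,  49.2], dtype=float32), array([ 65.2, 151.2], dtype=float32), 100.7)
up 7104 (array([455.5, 210.8], dtype=float32), array([111.1, 137.9], dtype=float32), 48.21) [448.68269686 163.92314785 271.87659064]
```

View pics/w1.png

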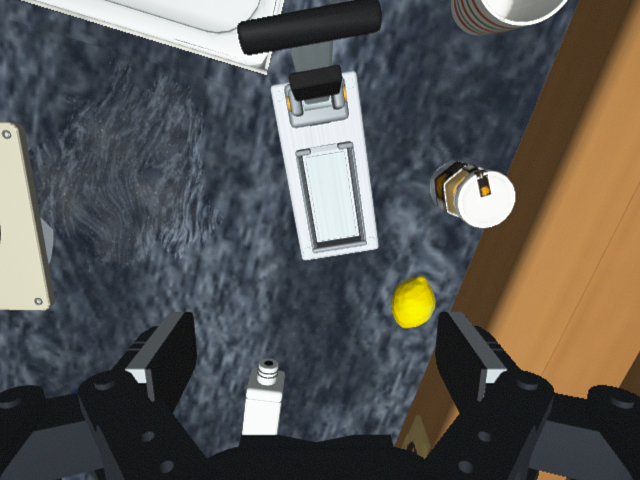

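The grey unit measures 97 x 210 mm against the given 96 x 206, with its y axis at 100.7°. The clamp leans slightly back at the top of the picture (310,25), and the cartridge is at the bottom (262,410) with its neck up.

Emit:
{"method": "drive_tool", "body": {"motion": [[[-1,-0.25,0.2],[0,0,0],0],[[-1,-0.25,0.2],[0,0,0],0],[[-1,-0.25,0.2],[0,0,0],0],[[-1,-0.25,0.2],[0,0,0],0],[[-1,-0.25,0.2],[0,0,0],0]]}}

```text
time: 3.18
position: [416.5, -106.5, 315.8]
eef_rot: [0.703, 0.711, -0.0, -0.0]
force: [-0.1, -0.3, -0.4]
width: 85.3
grasp_force: 0.0
```

Emit:
{"method": "drive_tool", "body": {"motion": [[[-1,-0.2,0.3],[0,0,0],0],[[-1,-0.2,0.3],[0,0,0],0],[[-1,-0.2,0.3],[0,0,0],0],[[-1,-0.2,0.3],[0,0,0],0],[[-1,-0.2,0.3],[0,0,0],0]]}}

```text
time: 3.6
position: [388.3, -256.9, 270.5]
eef_rot: [0.703, 0.711, -0.001, -0.0]
force: [0.2, -0.0, -0.1]
width: 85.5
grasp_force: 0.0
```

Emit:
{"method": "drive_tool", "body": {"motion": [[[-0.35,0,0.15],[0,0,0],0],[[-0.35,0,0.15],[0,0,0],0],[[-0.35,0,0.15],[0,0,0],0],[[-0.35,0,0.15],[0,0,0],0]]}}

```text
time: 3.93
position: [391.8, -303.9, 248.8]
eef_rot: [0.701, 0.713, -0.001, -0.0]
force: [0.6, 1.3, -0.4]
width: 85.3
grasp_force: 0.0
```

Run:
```python
from h import *
p,d=eyes.grab_frame("wrist"); W=world("wrist",d); np.savez("w2.npz",p=p,d=d,W=W)
cv2.imwrite("pics/w2.png",p); s=ctrl.state();print(s["position"],s["eef_rot"],s["joint_positions"].round(2))
m=clean(near(W,(385,-250),90,44,56)); print("cart top",m.sum(),rect(W[m][:,:2]),np.median(W[m],0))
m=near(W,(385,-250),110,15,43); print("side/neck",W[m][:,1].max())
z=np.load("w1.npz")["W"]; m=clean(near(z,(472,39),90,20,30)); print("floor",m.sum(),rect(z[m][:,:2]),np.median(z[m],0))
```

```text
[ 392.02629012 -303.47781152  249.04782899] [ 7.00676369e-01  7.13478683e-01 -8.26390318e-04 -3.35410129e-04] [-0.61 -0.01  1.19  1.81  0.01  1.34  0.6 ]
cart top 6891 (array([ 387.3, -255.8], dtype=float32), array([ 51.2, 111.7], dtype=float32), 83.28) [ 387.33214861 -248.4863039    51.09970148]
side/neck -176.62315513028096
floor 3219 (array([468.8,  56.5], dtype=float32), array([ 44.6, 136. ], dtype=float32), 100.7) [471.19144003  43.02391861  24.7940897 ]
```

View pics/w2.png

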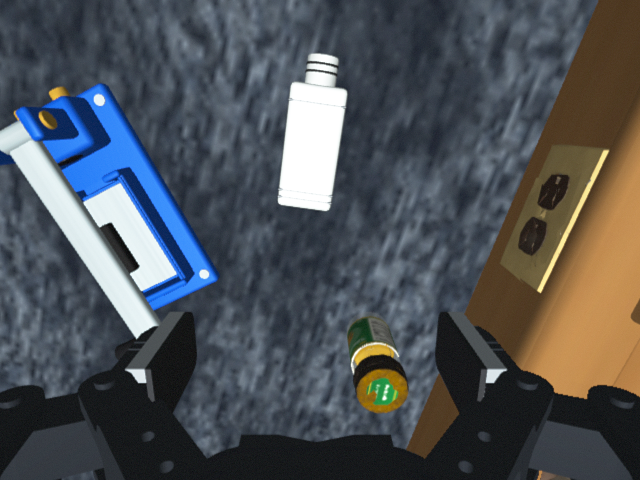

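The picture shows the cartridge at (312,145) with its neck up at (322,65). The spice jar is at (380,370) and the blue decoy is on the left, clear of the grasp. I'll make a more robust edge fit.

Run:
```python
from h import *
def fit(W,m,ang):
    # refine heading from strip midlines in rotated coords
    for _ in range(4):
        a=np.radians(ang); Y=np.array([np.cos(a),np.sin(a)]); X=np.array([np.sin(a),-np.cos(a)])
        P=W[m][:,:2]; y=P@Y; x=P@X; lo,hi=np.percentile(y,[8,92]); b=np.linspace(lo,hi,12); mid=[];w=[]
        for i in range(11):
            q=x[(y>=b[i])&(y<b[i+1])]; mid.append((np.percentile(q,2)+np.percentile(q,98))/2); w.append(np.percentile(q,98)-np.percentile(q,2))
        s,c=np.polyfit((b[1:]+b[:-1])/2,mid,1); ang-=np.degrees(s)
    yl=np.percentile(y,[1,99]); print("ang",round(ang,2),"w",round(np.median(w),1),"len",yl[1]-yl[0],"centre",X*np.median(mid)+Y*yl.mean(),"std",np.std(mid))
z=np.load("w2.npz"); m=clean(near(z["W"],(387,-256),90,47,54)); fit(z["W"],m,85)
k=cv2.erode(((z["p"].min(2)>150)&m).astype(np.uint8),np.ones((3,3)))>0; fit(z["W"],k,85)
z=np.load("w1.npz"); m=clean(near(z["W"],(467,66),150,10,18)); fit(z["W"],m,100.7)
W=z["W"]; m=clean(near(W,(472,39),62,20,30)); fit(W,m,100.7)
```

```text
ang 83.25 w 43.6 len 97.49076654386249 centre [ 387.09636068 -251.72138101] std 0.04765653759077209
ang 83.23 w 40.6 len 94.20854737513179 centre [ 386.59806392 -250.89369372] std 0.15367764411983278
ang 100.77 w 95.5 len 206.06975998052428 centre [467.40792373  65.89708347] std 0.20928751013481803
ang 100.68 w 42.0 len 99.19630265737734 centre [471.70872412  39.63887022] std 0.14657441975317467
```

Emit:
{"method": "drive_tool", "body": {"motion": [[[0.247,-0.04,0.3],[0,0,0.087],0],[[0.247,-0.04,0.6],[0,0,0.087],0],[[0.247,-0.04,0.85],[0,0,0.087],0],[[0.247,-0.04,0.95],[0,0,0.087],0],[[0.247,-0.04,0.95],[0,0,0.087],0],[[0.247,-0.04,0.95],[0,0,0.087],0]]}}

```text
time: 4.48
position: [383.9, -267.2, 106.5]
eef_rot: [0.748, 0.663, -0.002, -0.001]
force: [0.1, -1.6, -0.1]
width: 85.1
grasp_force: 0.0
```

```bash
cat >> h.py <<'E'
def goto(x,y,z,heading):
    "shift (tool units) and rz to bring the TCP to x,y,z with tool x axis at heading (deg)"
    from scipy.spatial.transform import Rotation as R
    s=ctrl.state(); r=R.from_quat(s["eef_rot"]); M=r.as_matrix(); h=np.degrees(np.arctan2(M[1,0],M[0,0]))
    t=np.radians(heading); T=np.array([[np.cos(t),np.sin(t),0],[np.sin(t),-np.cos(t),0],[0,0,-1]])
    print("pos",s["position"].round(1),"head",h.round(2),"shift",(M.T@(np.array([x,y,z])-s["position"])/150).round(3),"turn",((r.inv()*R.from_matrix(T)).as_rotvec()/(np.pi/2)).round(4),"F",s["force"].round(1),"w",round(s["width"],1))
E
python3 -c "
from h import *
goto(385.3,-266.6,22,83.25)"
```

```text
pos [ 383.9 -267.2  106.5] head 83.13 shift [0.005 0.011 0.563] turn [-0.0029  0.0008 -0.0013] F [ 0.1 -1.6 -0.1] w 85.1
```

Descend, then close.

Emit:
{"method": "drive_tool", "body": {"motion": [[[0.005,0.011,0.25],[0,0,0],0],[[0.005,0.011,0.45],[0,0,0],0],[[0.005,0.011,0.563],[0,0,0],0],[[0.005,0.011,0.563],[0,0,0],0],[[0.005,0.011,0.563],[0,0,0],0]]}}

```text
time: 4.9
position: [388.0, -267.7, 24.7]
eef_rot: [0.748, 0.663, 0.001, 0.001]
force: [0.1, -0.2, 0.6]
width: 85.8
grasp_force: 0.0
```

Emit:
{"method": "drive_tool", "body": {"motion": [[[0,0,0],[0,0,0],0.8],[[0,0,0],[0,0,0],0.8],[[0,0,0],[0,0,0],0.8],[[0,0,0],[0,0,0],0.8],[[0,0,0],[0,0,0],0.8],[[0,0,0],[0,0,0],0.8],[[0,0,0],[0,0,0],0.8],[[0,0,0],[0,0,0],0.8]], "newtons": 40}}

```text
time: 5.57
position: [387.2, -267.6, 23.7]
eef_rot: [0.749, 0.663, 0.001, 0.0]
force: [-3.0, 4.1, 16.0]
width: 45.3
grasp_force: 39.4
```

Emit:
{"method": "drive_tool", "body": {"motion": [[[0,0,-0.2],[0,0,0],0.8],[[0,0,-0.4],[0,0,0],0.8],[[0,0,-0.65],[0,0,0],0.8],[[0,0,-0.9],[0,0,0],0.8],[[0,0,-0.9],[0,0,0],0.8],[[0,0,-0.9],[0,0,0],0.8]]}}

```text
time: 6.07
position: [388.0, -266.9, 159.1]
eef_rot: [0.748, 0.664, 0.004, 0.001]
force: [0.1, 0.6, -1.4]
width: 45.2
grasp_force: 44.1
```

Run:
```python
from h import *
p,d=eyes.grab_frame("wrist"); W=world("wrist",d); np.savez("w3.npz",p=p,d=d,W=W)
cv2.imwrite("pics/w3.png",p)
Y=np.array([np.cos(np.radians(100.73)),np.sin(np.radians(100.73))]); t=np.array([472.3,38.9])-15*Y
goto(*t,150,100.73)
```

```text
pos [ 386.9 -266.6  157.5] head 83.14 shift [1.994 0.352 0.057] turn [ 0.0018 -0.0017 -0.1955] F [ 0.2  0.6 -3.4] w 45.0
```

View pics/w3.png

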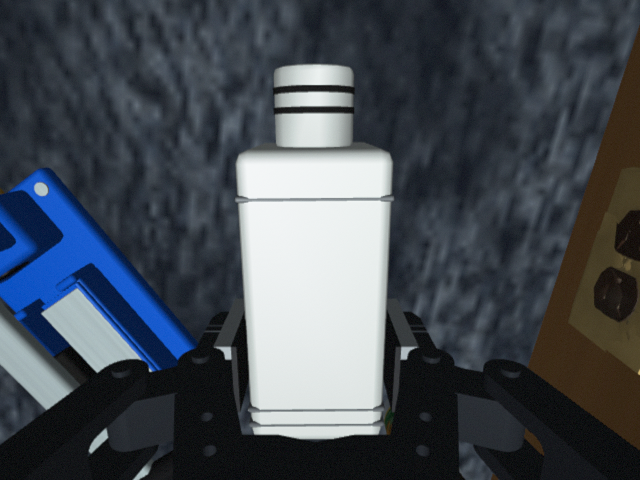

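The cartridge is held squarely, with its neck up at (315,100). I'll measure how it sits in the hand.

Run:
```python
from h import *
from scipy.spatial.transform import Rotation as R
s=ctrl.state(); z=np.load("w3.npz"); M=R.from_quat(s["eef_rot"]).as_matrix(); T=(z["W"]-s["position"])@M
def q(r0,r1,c0,c1): return T[r0:r1,c0:c1].reshape(-1,3)
P=q(215,340,260,375); A=np.c_[P[:,:2],np.ones(len(P))]; print("top plane z=ax+by+c",np.linalg.lstsq(A,P[:,2],rcond=None)[0].round(4))
N=q(75,140,255,375); N=N[(N[:,2]<40)]; print("nose x max",np.percentile(N[:,0],99),"y",np.percentile(N[:,1],[2,98]),"z top",np.percentile(N[:,2],3))
for r0 in (170,210,250,290): 
    B=q(r0,r0+10,200,430); B=B[abs(B[:,2]+24)<8]; print(B[:,0].mean().round(1),np.percentile(B[:,1],[1,99]).round(1))
E=q(145,200,290,340);E=E[abs(E[:,2]+24)<9];print("front edge x",E[:,0].max())
```

```text
top plane z=ax+by+c [-1.37800e-01  3.00000e-03 -2.36849e+01]
nose x max 86.49779777494075 y [-13.50060821  10.78071221] z top -15.754285457355154
58.7 [-23.4  21. ]
47.1 [-23.4  21. ]
34.9 [-23.2  21.1]
21.9 [-23.1  21. ]
front edge x 66.33406082783685
```

Emit:
{"method": "drive_tool", "body": {"motion": [[[0.997,0.176,0.03],[0,0,-0.1],0.8],[[0.997,0.176,0.03],[0,0,-0.1],0.8],[[0.997,0.176,0.03],[0,0,-0.1],0.8],[[0.997,0.176,0.03],[0,0,-0.1],0.8],[[0.997,0.176,0.03],[0,0,-0.1],0.8],[[0.997,0.176,0.03],[0,0,-0.1],0.8]]}}

```text
time: 6.62
position: [429.6, -121.2, 151.2]
eef_rot: [0.693, 0.721, -0.002, -0.001]
force: [0.1, -0.5, -1.7]
width: 45.1
grasp_force: 44.0
```

Run:
```python
from h import *
from scipy.spatial.transform import Rotation as R
W=np.load("w2.npz")["W"]; P=W[100:190,292:332].reshape(-1,3); A=np.c_[P[:,:2],np.ones(len(P))]; print("w2 flat top plane",np.linalg.lstsq(A,P[:,2],rcond=None)[0].round(4),np.percentile(P[:,2],[2,50,98]))
z=np.load("w3.npz"); W=z["W"]
for r in range(70,420,25): print(r, W[r,305:325].mean(0).round(1), z["d"][r,315].round(1))
print("table",np.median(W[100:200,420:520].reshape(-1,3),0))
p,d=eyes.grab_frame("scene"); np.savez("s3.npz",p=p,d=d); cv2.imwrite("pics/s3.png",cv2.resize(p[180:330,200:420],(792,540)))
```

```text
w2 flat top plane [4.32000e-02 4.51000e-02 4.67235e+01] [49.68560383 51.25241993 52.84854107]
70 [ 396.2 -179.4  172.4] 120.9
95 [ 395.4 -186.3  172.3] 121.8
120 [ 394.6 -193.4  172.4] 123.9
145 [ 393.7 -200.7  172.2] 125.9
170 [ 392.9 -206.9  185. ] 115.5
195 [ 392.1 -214.   184.6] 116.8
220 [ 391.2 -221.4  184.5] 120.1
245 [ 390.3 -228.9  184.7] 123.0
270 [ 389.4 -236.8  184.6] 123.5
295 [ 388.4 -244.9  184.7] 125.9
320 [ 387.4 -253.4  184.6] 128.6
345 [ 386.3 -262.   184.8] 131.5
370 [ 385.2 -271.3  184.6] 133.1
395 [ 384.1 -280.8  184.5] 134.8
table [ 503.66880716 -224.92170802   -1.11586456]
```

View pics/s3.png

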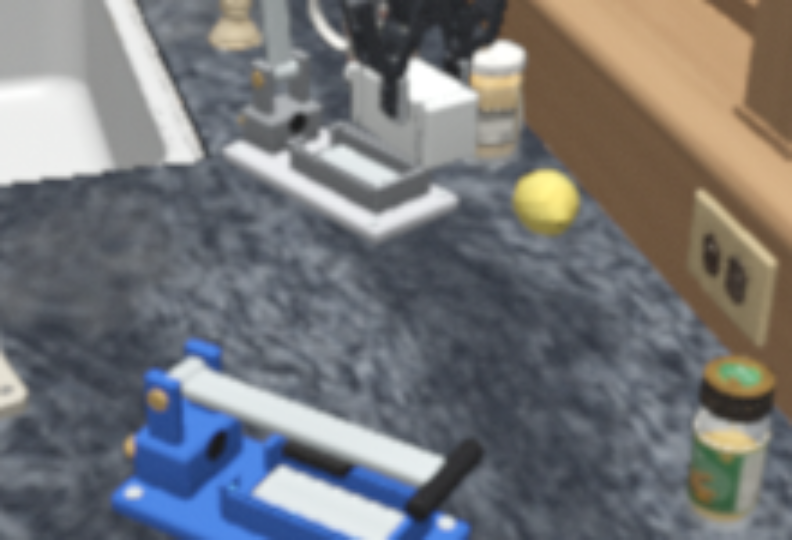

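The hand holds the cartridge level: its top is flat at z 184.6 and the neck top is 12.3 mm lower. Next I stop short of the cradle for a look that has both cartridge and cradle in it.

```bash
python3 -c "
from h import *
goto(490.9,-59.4,150,100.73)"
```

```text
pos [ 429.4 -122.6  151.4] head 92.06 shift [0.406 0.425 0.007] turn [-0.0025  0.0011 -0.0963] F [-0.9 -1.4 -2.3] w 45.2
```

Emit:
{"method": "drive_tool", "body": {"motion": [[[0.406,0.425,0],[0,0,-0.096],0.8],[[0.406,0.425,0],[0,0,-0.096],0.8],[[0.406,0.425,0],[0,0,-0.096],0.8],[[0.406,0.425,0],[0,0,-0.096],0.8],[[0.406,0.425,0],[0,0,-0.096],0.8]]}}

```text
time: 7.08
position: [491.3, -60.9, 151.8]
eef_rot: [0.639, 0.769, -0.002, 0.0]
force: [0.4, -0.5, -2.1]
width: 45.2
grasp_force: 43.9
```

Run:
```python
from h import *
p,d=eyes.grab_frame("wrist"); W=world("wrist",d); np.savez("w4.npz",p=p,d=d,W=W); cv2.imwrite("pics/w4.png",p)
goto(472.3+15*.1862,38.9-15*.9825,150,100.73)
a=np.radians(100.73);Y=np.array([np.cos(a),np.sin(a)]);X=np.array([np.sin(a),-np.cos(a)])
U=np.dstack([(W[...,:2]-[472.3,38.9])@X,(W[...,:2]-[472.3,38.9])@Y,W[...,2]])
def sl(name,ys,z0,z1):
    for y in ys:
        m=(abs(U[...,1]-y)<4)&(U[...,2]>z0)&(U[...,2]<z1)&(abs(U[...,0])<70); q=U[m][:,0]
        if len(q)>10: print(name,y,len(q),np.percentile(q,[1,99]).round(1),"mid",np.percentile(q,[1,99]).mean().round(2))
sl("base",range(-60,130,15),9,18); sl("wall",range(-40,60,15),35,46); sl("floor",range(-40,50,15),20,29); sl("cart",range(-110,-45,15),172,184); sl("neck",range(-38,-20,5),155,172)
m=(abs(U[...,0])<10)&(U[...,2]>150)&(U[...,2]<175); print("nose end",np.percentile(U[m][:,1],99.5))
m=(abs(U[...,0])<30)&(U[...,2]>20)&(U[...,2]<29)&(U[...,1]<75); print("floor y",np.percentile(U[m][:,1],[1,99]))
m=(abs(U[...,0])<45)&(U[...,2]>9)&(U[...,2]<18); print("base y",np.percentile(U[m][:,1],[.5,99.5]))
```

```text
pos [491.1 -61.2 152.1] head 100.51 shift [ 0.579 -0.001  0.013] turn [-0.0014  0.0008 -0.0025] F [-0.2 -0.5 -2.5] w 45.4
base -45 192 [-49.6  45.7] mid -1.98
base -30 469 [-49.4  45.6] mid -1.92
base -15 505 [-49.4  45.5] mid -1.98
base 0 539 [-49.4  45.7] mid -1.86
base 15 691 [-49.  46.] mid -1.48
base 30 710 [-48.8  46.1] mid -1.37
base 45 209 [-48.6  45.9] mid -1.32
wall -40 161 [-33.3  29. ] mid -2.11
wall -25 316 [-32.9  29.3] mid -1.78
wall -10 332 [-32.9  29.4] mid -1.74
wall 5 357 [-32.7  29.5] mid -1.63
wall 20 379 [-32.7  29.5] mid -1.64
wall 35 257 [-32.6  29.6] mid -1.51
floor -40 17 [-27.5  23.7] mid -1.87
floor -25 33 [-27.4  23.7] mid -1.88
floor -10 30 [-27.4  23.9] mid -1.76
floor 5 488 [-27.3  23.8] mid -1.76
floor 20 1104 [-27.1  23.8] mid -1.66
floor 35 1157 [-27.1  23.9] mid -1.59
cart -110 2945 [-23.2  22.1] mid -0.54
cart -95 3871 [-36.1  35. ] mid -0.51
cart -80 3408 [-22.8  21.6] mid -0.6
cart -65 3812 [-22.8  21.4] mid -0.73
cart -50 4225 [-23.   21.3] mid -0.83
neck -38 735 [-19.1  17. ] mid -1.02
neck -33 2020 [-17.7  15.7] mid -1.01
neck -28 2109 [-13.4  11.3] mid -1.05
neck -23 2199 [-13.4  11.4] mid -0.96
nose end -12.23575032874678
floor y [-28.33794412  40.29798955]
base y [-43.7471823   42.76136394]
```

View pics/w4.png

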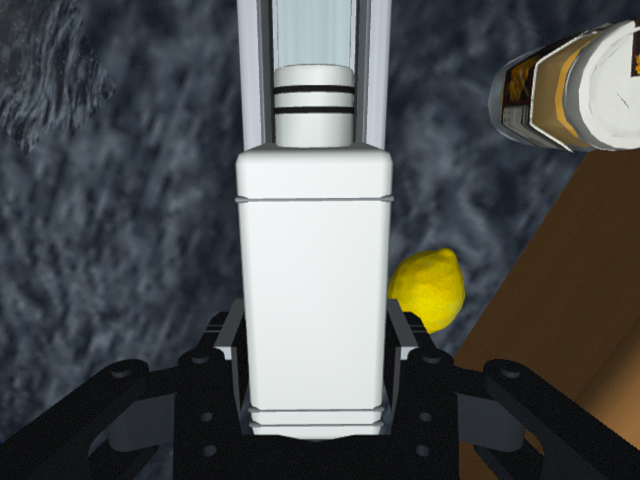

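Emit:
{"method": "drive_tool", "body": {"motion": [[[0.28,-0.003,0.1],[0,0,0.004],0.8],[[0.45,-0.005,0.2],[0,0,0.004],0.8],[[0.573,-0.007,0.33],[0,0,0.004],0.8],[[0.573,-0.007,0.38],[0,0,0.004],0.8],[[0.573,-0.007,0.38],[0,0,0.004],0.8],[[0.573,-0.007,0.38],[0,0,0.004],0.8]]}}

```text
time: 7.63
position: [474.9, 23.3, 96.1]
eef_rot: [0.642, 0.767, -0.0, -0.0]
force: [0.6, -0.4, -0.9]
width: 45.5
grasp_force: 43.9
```

Run:
```python
from h import *
p,d=eyes.grab_frame("wrist"); W=world("wrist",d); np.savez("w5.npz",p=p,d=d,W=W); cv2.imwrite("pics/w5.png",p)
goto(474.1,24.0,46,100.1)
a=np.radians(100.3);Y=np.array([np.cos(a),np.sin(a)]);X=np.array([np.sin(a),-np.cos(a)])
U=np.dstack([(W[...,:2]-[472.3,38.9])@X,(W[...,:2]-[472.3,38.9])@Y,W[...,2]])
def sl(name,ys,z0,z1):
    for y in ys:
        m=(abs(U[...,1]-y)<3)&(U[...,2]>z0)&(U[...,2]<z1)&(abs(U[...,0])<55); q=U[m][:,0]
        if len(q)>10: print(name,y,len(q),np.percentile(q,[1,99]).round(1),"mid",np.percentile(q,[1,99]).mean().round(2))
sl("base",range(-15,130,12),9,18); sl("wall",range(-10,70,10),35,46); sl("cart",range(-20,50,10),112,130); sl("neck",range(52,75,5),100,118); sl("manifold",range(84,126,8),46,56)
m=(abs(U[...,0])<8)&(U[...,2]>95)&(U[...,2]<118)&(U[...,1]<90); print("nose end",np.percentile(U[m][:,1],99))
m=(abs(U[...,0])<20)&(U[...,2]>45)&(U[...,2]<56); print("manifold y",np.percentile(U[m][:,1],[1,99]))
```

```text
pos [475.4  23.2  96.5] head 100.15 shift [ 0.006 -0.008  0.337] turn [ 0.0005 -0.0001  0.0006] F [ 0.9 -0.3 -1.3] w 45.2
base -15 139 [-48.5  46.5] mid -0.98
base -3 151 [-48.8  46.5] mid -1.15
base 9 157 [-49.   46.8] mid -1.05
base 21 162 [-48.7  46.8] mid -0.96
base 33 171 [-48.9  46.9] mid -1.02
base 45 497 [-48.6  46.5] mid -1.02
base 57 531 [-48.9  46.3] mid -1.33
base 69 1261 [-48.1  45.5] mid -1.29
base 81 1306 [-48.2  45.7] mid -1.25
base 93 610 [-48.8  46.3] mid -1.26
base 105 603 [-48.9  46. ] mid -1.45
base 117 98 [-49.3  45.8] mid -1.72
wall 50 381 [-32.5  30.2] mid -1.13
wall 60 389 [-31.9  29.6] mid -1.16
cart -20 2344 [-22.9  22.5] mid -0.19
cart -10 3354 [-36.   35.7] mid -0.15
cart 0 2487 [-22.5  21.9] mid -0.31
cart 10 2628 [-22.4  21.7] mid -0.35
cart 20 2831 [-22.5  21.7] mid -0.4
cart 30 3048 [-22.7  21.6] mid -0.53
cart 40 3251 [-22.8  21.6] mid -0.61
neck 52 1586 [-18.   16.6] mid -0.69
neck 57 1592 [-13.1  11.5] mid -0.81
neck 62 1648 [-13.1  11.5] mid -0.78
neck 67 1696 [-13.2  11.6] mid -0.76
neck 72 1274 [-12.8  11.1] mid -0.86
manifold 84 1459 [-29.9  27.1] mid -1.41
manifold 92 2279 [-31.2  28.7] mid -1.26
manifold 100 1454 [-31.7  28.9] mid -1.4
manifold 108 134 [-16.2  29.1] mid 6.47
nose end 73.50332912609079
manifold y [ 83.02469715 105.34419718]
```

View pics/w5.png

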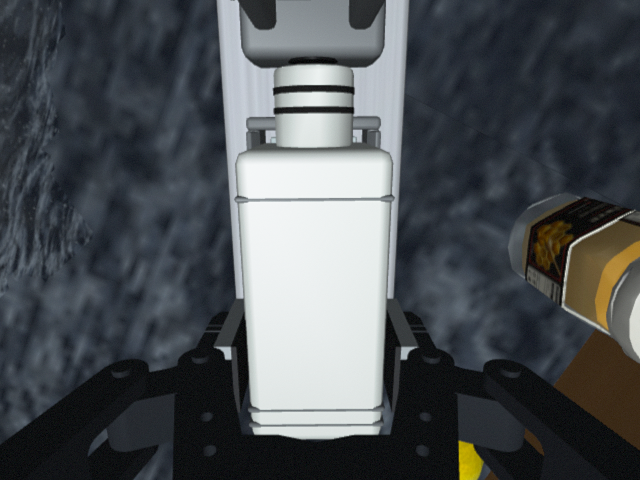

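Cartridge and cradle line up within about 1 mm: the neck at (314,105) sits over the notch at (314,125). I'm lowering it.

Emit:
{"method": "drive_tool", "body": {"motion": [[[0.006,-0.005,0.08],[0,0,0],0.8],[[0.006,-0.005,0.16],[0,0,0],0.8],[[0.006,-0.005,0.22],[0,0,0],0.8],[[0.006,-0.005,0.26],[0,0,0],0.8],[[0.006,-0.005,0.29],[0,0,0],0.8],[[0.006,-0.005,0.31],[0,0,0],0.8],[[0.006,-0.005,0.32],[0,0,0],0.8],[[0.006,-0.005,0.325],[0,0,0],0.8],[[0.006,-0.005,0.325],[0,0,0],0.8]]}}

```text
time: 8.43
position: [474.3, 25.6, 47.4]
eef_rot: [0.641, 0.768, 0.0, 0.0]
force: [-2.5, -2.4, 2.5]
width: 45.1
grasp_force: 44.5
```

Emit:
{"method": "drive_tool", "body": {"motion": [[[0,0,0.01],[0,0,0],0.7],[[0,0,0.01],[0,0,0],0.2],[[0,0,0.01],[0,0,0],0.2],[[0,0,0.01],[0,0,0],0.2],[[0,0,0.0],[0,0,0],0],[[0,0,0.0],[0,0,0],0]]}}

```text
time: 8.93
position: [474.4, 26.0, 47.4]
eef_rot: [0.641, 0.768, 0.0, 0.0]
force: [-0.5, 0.9, 0.5]
width: 85.5
grasp_force: 0.0
```

Emit:
{"method": "drive_tool", "body": {"motion": [[[0,0,-0.2],[0,0,0],0],[[0,0,-0.4],[0,0,0],0],[[-0.2,0,-0.6],[0,0,0],0],[[-0.45,0,-0.8],[0,0,0],0],[[-0.7,0,-0.9],[0,0,0],0],[[-0.7,0,-0.9],[0,0,0],0],[[-0.7,0,-0.9],[0,0,0],0]]}}

```text
time: 9.52
position: [493.8, -80.2, 183.4]
eef_rot: [0.642, 0.766, 0.001, 0.001]
force: [-0.2, 0.9, -1.0]
width: 85.2
grasp_force: 0.0
```

Run:
```python
from h import *
p,d=eyes.grab_frame("wrist"); W=world("wrist",d); np.savez("w6.npz",p=p,d=d,W=W); cv2.imwrite("pics/w6.png",p)
print(ctrl.state()["position"])
a=np.radians(100.5);Y=np.array([np.cos(a),np.sin(a)]);X=np.array([np.sin(a),-np.cos(a)])
U=np.dstack([(W[...,:2]-[472.3,38.9])@X,(W[...,:2]-[472.3,38.9])@Y,W[...,2]])
def sl(name,ys,z0,z1):
    for y in ys:
        m=(abs(U[...,1]-y)<3)&(U[...,2]>z0)&(U[...,2]<z1)&(abs(U[...,0])<55); q=U[m][:,0]
        if len(q)>10: print(name,y,len(q),np.percentile(q,[1,99]).round(1),"mid",np.percentile(q,[1,99]).mean().round(2),"z",np.median(U[m][:,2]).round(1))
sl("wall",range(-40,60,20),35,46); sl("cart",range(-40,50,20),66,90); sl("neck",range(57,75,5),50,70);
m=(U[...,2]>150)&(np.hypot(U[...,0],U[...,1]-120)<110)
if m.any(): print("handle",np.median(U[m],0),U[m].max(0))
```

```text
[493.16064268 -78.16497459 182.30504453]
wall -40 167 [-33.7  28.8] mid -2.45 z 41.3
wall -20 176 [-33.7  29. ] mid -2.32 z 41.5
wall 0 185 [-33.5  28.5] mid -2.51 z 41.5
wall 20 204 [-33.9  28.4] mid -2.78 z 41.7
cart -40 830 [-24.   20.7] mid -1.62 z 73.7
cart -20 877 [-24.2  21. ] mid -1.61 z 73.9
cart 0 927 [-24.1  20.5] mid -1.78 z 73.9
cart 20 356 [-24.8  20.7] mid -2.03 z 73.8
```

View pics/w6.png

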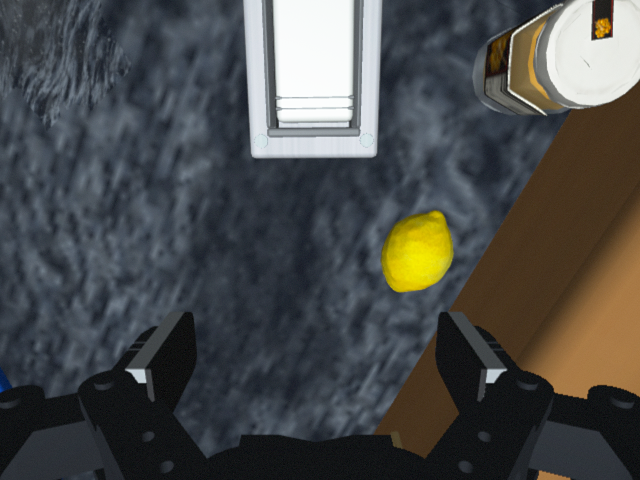

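The cartridge is seated: its top is at 73.8 mm (74 expected) and the view of the trough end at (315,130) shows it inside the walls. Now I close the fingers and go over and behind the clamp handle.

Emit:
{"method": "drive_tool", "body": {"motion": [[[0,0,-0.25],[0,0,0],1],[[0,0,-0.5],[0,0,0],1],[[0.1,0,-0.75],[0,0,0],1],[[0.3,0,-1],[0,0,0],1],[[0.55,0,-1],[0,0,0],1],[[0.8,0,-1],[0,0,0],1],[[0.9,0,-1],[0,0,0],1],[[0.9,0,-1],[0,0,0],1]]}}

```text
time: 10.23
position: [467.2, 61.6, 331.2]
eef_rot: [0.637, 0.771, -0.001, -0.0]
force: [0.0, -0.3, -0.5]
width: 0.0
grasp_force: 0.0
```

Emit:
{"method": "drive_tool", "body": {"motion": [[[0.25,0,0],[0,0,0],1],[[0.5,0,0],[0,0,0],1],[[0.75,0,0],[0,0,0],1],[[1,0,0],[0,0,0],1],[[1,0,0],[0,0,0],1],[[1,0,0],[0,0,0],1]]}}

```text
time: 10.73
position: [440.6, 205.3, 330.9]
eef_rot: [0.639, 0.77, -0.001, 0.0]
force: [1.3, -1.0, 0.0]
width: -0.0
grasp_force: 0.0
```

Run:
```python
from h import *
s=ctrl.state(); r=s["position"][:2]-[472.3,38.9]; a=np.radians(100.5)
print("unit X,Y",r@[np.sin(a),-np.cos(a)],r@[np.cos(a),np.sin(a)],s["position"],s["joint_positions"].round(2)); goto(*s["position"],100.5)
p,d=eyes.grab_frame("scene"); cv2.imwrite("pics/s6.png",cv2.resize(p[80:280,200:420],(660,600)))
```

```text
unit X,Y -0.8475793309280943 169.3637921381117 [440.6025138  205.27332072 330.92287332] [-1.28 -0.06  0.72  1.68  0.04  1.51 -0.37]
pos [440.6 205.3 330.9] head 100.62 shift [0. 0. 0.] turn [-0.001   0.0014  0.0013] F [ 1.3 -1.   0. ] w -0.0
```

View pics/s6.png

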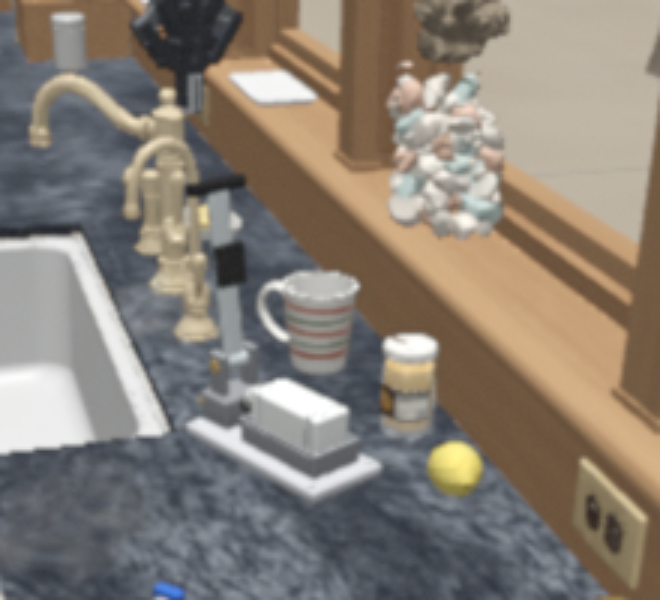

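Emit:
{"method": "drive_tool", "body": {"motion": [[[0,0,0.2],[0,0,0],1],[[0,0,0.4],[0,0,0],1],[[0,0,0.48],[0,0,0],1],[[0,0,0.48],[0,0,0],1],[[0,0,0.48],[0,0,0],1]]}}

```text
time: 11.2
position: [442.1, 201.8, 260.2]
eef_rot: [0.641, 0.767, -0.0, -0.0]
force: [-0.6, 0.8, 0.8]
width: -0.2
grasp_force: 0.0
```

Emit:
{"method": "drive_tool", "body": {"motion": [[[-0.15,0,0],[0,0,0],1],[[-0.25,0,0],[0,0,0],1],[[-0.35,0,-0.01],[0,0,0],1],[[-0.45,0,-0.01],[0,0,0],1],[[-0.52,0,-0.01],[0,0,0],1],[[-0.63,0,0.01],[0,0,0],1],[[-0.73,0,0.035],[0,0,0],1],[[-0.84,0,0.075],[0,0,0],1],[[-0.94,0,0.115],[0,0,0],1],[[-0.94,0,0.115],[0,0,0],1]]}}

```text
time: 12.03
position: [467.4, 60.7, 242.4]
eef_rot: [0.642, 0.767, -0.0, -0.0]
force: [0.7, 0.8, 0.7]
width: 0.0
grasp_force: 0.0
```

Run:
```python
from h import *
s=ctrl.state(); r=s["position"][:2]-[472.3,38.9]; a=np.radians(100.5)
print("unit X,Y",r@[np.sin(a),-np.cos(a)],r@[np.cos(a),np.sin(a)],s["position"],s["force"]); goto(*s["position"],100.5)
p,d=eyes.grab_frame("scene")
for n in("scene",): print([(np.round(b["xyz"]).tolist(),round(b["score"],2)) for b in finder.boxes_of("clamp_handle",n)])
```

```text
unit X,Y -0.8568784715158444 22.375538957692413 [467.37985194  60.74470479 242.3672397 ] [0.68243048 0.82643441 0.66729101]
pos [467.4  60.7 242.4] head 100.08 shift [0. 0. 0.] turn [-0.0004  0.0002 -0.0046] F [0.7 0.8 0.7] w 0.0
[([216.0, -351.0, 86.0], 0.61), ([459.0, 69.0, 182.0], 0.56)]
```

Emit:
{"method": "drive_tool", "body": {"motion": [[[-0.145,0,0.115],[0,0,0],1],[[-0.23,0,0.185],[0,0,0],1],[[-0.313,0,0.255],[0,0,0],1],[[-0.385,0,0.335],[0,0,0],1],[[-0.454,0,0.42],[0,0,0],1],[[-0.51,0,0.51],[0,0,0],1],[[-0.565,0,0.607],[0,0,0],1],[[-0.605,0,0.71],[0,0,0],1],[[-0.64,0,0.8],[0,0,0],1],[[-0.64,0,0.8],[0,0,0],1]]}}

```text
time: 12.97
position: [483.6, -30.2, 121.2]
eef_rot: [0.64, 0.768, -0.001, -0.001]
force: [-0.5, -0.2, 0.1]
width: -0.1
grasp_force: 0.0
```

Run:
```python
from h import *
s=ctrl.state(); r=s["position"][:2]-[472.3,38.9]; a=np.radians(100.5)
print("unit X,Y",r@[np.sin(a),-np.cos(a)],r@[np.cos(a),np.sin(a)],s["position"],s["force"])
p,d=eyes.grab_frame("scene"); cv2.imwrite("pics/s7.png",cv2.resize(p[130:280,230:400],(680,600)))
```

```text
unit X,Y -1.5063178699722983 -69.97615616245768 [483.57104715 -30.17890359 121.20044003] [-0.53053388 -0.17970274  0.10146536]
```

View pics/s7.png

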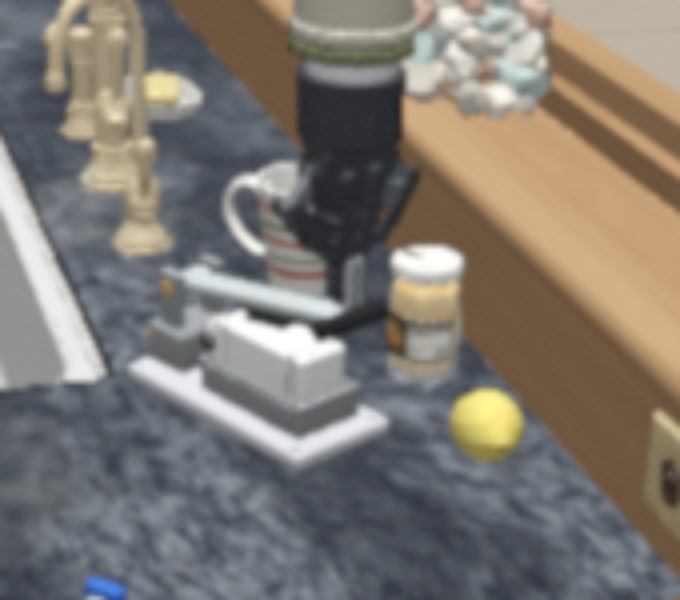

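The clamp has followed to about 10°, with the fingertip on the handle at (350,310). Next is the press down.

Emit:
{"method": "drive_tool", "body": {"motion": [[[-0.03,0,0.06],[0,0,0],1],[[-0.055,0,0.11],[0,0,0],1],[[-0.065,0,0.15],[0,0,0],1],[[-0.065,0,0.175],[0,0,0],1],[[-0.065,0,0.195],[0,0,0],1],[[-0.065,0,0.205],[0,0,0],1],[[-0.065,0,0.215],[0,0,0],1],[[-0.065,0,0.215],[0,0,0],1]]}}

```text
time: 13.68
position: [486.6, -39.9, 90.8]
eef_rot: [0.641, 0.768, 0.0, 0.0]
force: [2.8, 0.3, 3.6]
width: -0.2
grasp_force: 1.5
```

Emit:
{"method": "drive_tool", "body": {"motion": [[[0,0,0.01],[0,0,0],1],[[0,0,0.02],[0,0,0],1],[[0,0,0.025],[0,0,0],1],[[0,0,0.025],[0,0,0],1]]}}

```text
time: 14.02
position: [487.0, -39.9, 89.0]
eef_rot: [0.641, 0.768, 0.001, -0.0]
force: [-10.0, 1.7, 37.9]
width: 0.2
grasp_force: 18.9
```

At its stop (38 N, TCP at 89 mm). Retreating upward and checking.

Emit:
{"method": "drive_tool", "body": {"motion": [[[0,0,-0.03],[0,0,0],1],[[0,0,-0.2],[0,0,0],1],[[-0.2,0,-0.45],[0,0,0],1],[[-0.4,0,-0.7],[0,0,0],1],[[-0.6,0,-0.8],[0,0,0],1],[[-0.6,0,-0.8],[0,0,0],1],[[-0.6,0,-0.8],[0,0,0],1]]}}

```text
time: 14.6
position: [502.0, -130.7, 207.5]
eef_rot: [0.642, 0.767, 0.0, 0.0]
force: [-0.1, -0.1, 0.7]
width: -0.0
grasp_force: 0.0
```

Run:
```python
from h import *
a=np.radians(100.5);Y=np.array([np.cos(a),np.sin(a)]);X=np.array([np.sin(a),-np.cos(a)])
for n in("top","wrist"):
    p,d=eyes.grab_frame(n); W=world(n,d)
    U=np.dstack([(W[...,:2]-[472,38.9])@X,(W[...,:2]-[472,38.9])@Y,W[...,2]])
    for y in(-80,-60,-40,-20,0,20,40,60,80):
        m=(abs(U[...,1]-y)<4)&(abs(U[...,0])<8)&(U[...,2]<200); q=(abs(U[...,1]-y)<5)&(abs(abs(U[...,0])-18)<3)&(U[...,2]<200)
        print(n,y,np.median(U[m][:,2]).round(1) if m.any() else None,np.median(U[q][:,2]).round(1) if q.any() else None)
    if n=="top":
        for t in("mug_plain","honey_jar","spice_b","lemon_0"): print(t,[np.round(b["xyz"]).tolist() for b in finder.boxes_of(t,n)][:1])
print(ctrl.state()["force"],ctrl.state()["time"])
```

```text
top -80 None None
top -60 None None
top -40 None None
top -20 85.6 64.7
top 0 85.9 69.2
top 20 85.6 67.3
top 40 85.9 65.2
top 60 85.7 17.4
top 80 84.0 26.3
mug_plain [[629.0, 262.0, 59.0]]
honey_jar [[608.0, 48.0, 95.0]]
spice_b [[445.0, -434.0, 103.0]]
lemon_0 []
wrist -80 90.5 90.5
wrist -60 88.2 16.6
wrist -40 88.2 67.9
wrist -20 None 67.9
wrist 0 None None
wrist 20 None None
wrist 40 None None
wrist 60 None None
wrist 80 None None
[ 0.35452889 -0.08019842  0.05472841] 14.9
```

The clamp is level: handle top at 90.5 mm (90 when shut) and cartridge top at about 67.5 mm, which puts its underside at about 17.5 mm. I'm handing it in.

```bash
python3 -c "
from plant import order
print(order.hand_in())"
```

```text
the job is handed in; nothing more can be done
None
```

I laid the cartridge in the grey unit's cradle, pressed the clamp fully shut on it, and handed the job in at about 15 s. The hand-in returned no verdict. My last look showed the clamp level, the cartridge about 7 mm down, and the mug and both jars within about 5 mm of their places; the finder missed the lemon in that picture.

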